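# Press the keyed stamp home in the printing jig

## Task

Take the hand stamp out of its wooden stand by its handle, put its shaft down into the brass bush of the stamping jig, and turn it until its orange key slips into the slot of the bush. Push it fully home, its black flange flat on the bush, and finish like that: still gripping the handle and pressing the stamp down on the sprung pad, because it rises again if you let go. Leave the other things on the table where they are.

Things in the scene. Friction and masses are not known exactly. Their poses are not given: they have to be found in the camera images.
- stamp: the loose hand stamp, 105 mm high, 0.14 to 0.26 kg, upright in the stand at first. Origin: centre of the shaft's lower end; z up the shaft, x towards the key. Steel shaft 24 mm wide, 0 to 43 mm high, its lowest 4 mm tapered to 20 mm; black flange 52 mm wide, 43 to 50 mm high; white wooden handle above
- handle (a point): middle of the stamp's white wooden handle, 82 mm above the stamp's origin. The handle is 50 to 105 mm above the origin, 36 mm along x and 26 mm along y (flat sides: grip across y). Orange lines on its top, its +x side and the flange point the way of the key
- key (a point): foot of the orange key on the shaft's +x side, 14 mm above the stamp's origin, 15 mm from the axis. The key is 6 mm wide (its lowest 3 mm only 4 mm), reaches 18 mm from the axis and runs from 14 to 43 mm above the origin
- stand: dark wooden block, fixed, 80 x 80 x 50 mm, origin at the centre of its underside; a round hole 41 mm wide and 46 mm deep in its top holds the shaft loosely, the flange resting on the block's top. The stamp stands in it turned up to 35 degrees either side of the stand's +x
- jig: the stamping jig, fixed: plywood base 120 (x) x 150 (y) x 12 mm, aluminium bridge 60 x 138 mm, top 50 mm up, on two dark uprights, with an upright brass bush in its middle. Origin: centre of the base's underside, straight below the bush's axis; z up. Key on the bush's rim: stamp's origin 48 mm above the jig's; touching the pad: 24 mm; fully home, flange on bush: 19 mm
- bush_mouth (a point): centre of the brass bush's open top, 62 mm above the jig's origin. Bush 44 mm wide, 30 mm high, bore 25.5 mm, one slot 8.5 mm wide through its wall over its full height. The slot points within 26 degrees either side of the jig's +x, differently every time: seen from above as a gap in the ring, or felt by turning the stamp under a light push
- pad (a joint): the sprung paper-topped pad under the bush: how far it is pressed down, in m. 0 when free (its top 24 mm above the jig's origin), 0.005 when the stamp is fully home. The spring pushes up with about 4 N when free and 8 N then, more than the stamp's weight
- tape: a roll of pink tape lying flat, ring 52 mm across, 18 mm high; a bystander, leave it alone; origin at its underside
- lino: a carved printing block, 60 x 50 x 12 mm, lying flat; a bystander, leave it alone; origin at its underside
- cup: a white cup, 72 mm across, 85 mm high; a bystander, leave it alone; origin at its underside
- tumbler: a glass tumbler, 68 mm across, 110 mm high; a bystander, leave it alone; origin at its underside
- sponge: a round yellow sponge, 72 mm across, 26 mm high; a bystander, leave it alone; origin at its underside
- brush: a flat black paintbrush lying on the table, out at the left side; a bystander, leave it alone; origin at its underside
- dabber: a wooden stick with a yellow foam head, 185 mm long, lying out at the right side; a bystander, leave it alone; origin at its underside
Mind the look-alikes: they are no part of the job. What is shaped like the stamp but purple is not meant.

How it is judged (in metres and radians):
On the way, in this order (a step that is already met when the one before it is completed fails the run):
1. the stamp is lifted clear of its stand (z of stamp in the frame of stand above 0.055 m and contact force between the fingers and stamp above 1 N), for 0.1 s.
2. the stamp's shaft is in the bush and its key has slipped into the slot (z of stamp in the frame of jig below 0.041 m and horizontal distance between stamp and jig below 0.004 m and angle between stamp's own z axis and vertical below 0.08 rad), for 0.1 s.
At the end, for the whole second after the job is handed in: Stamp upright (0.06 rad) in the bush, axes within 4 mm, flange on the bush within 2 mm (lower end below 21 mm over the jig's origin), pad pressed more than 3.3 mm, stamp still (under 20 mm/s), handle still between the fingers and touched with over 2 N (z of stamp in the frame of jig below 0.021 m and horizontal distance between stamp and jig below 0.004 m and angle between stamp's own z axis and vertical below 0.06 rad and value of joint pad above 0.0033 m and contact force between the fingers and stamp above 2 N and z of the grasp point in the frame of stamp below 0.11 m and linear speed of stamp below 0.02 m/s); the arm keeps its last pose, push and grip.
It fails at once if a bystander is pushed more than 30 mm away (distance of any of tape, lino, cup, tumbler, sponge, brush, dabber from where it was at the start of the episode above 0.03 m).
It also fails if it takes over 51 s, if anything falls off the work surface, if the arm or the gripper's body presses on something with over 40 N, if the wrist force passes 120 N, or if a joint passes its speed limit or range.

## Robot

A 6-joint arm with a two-finger parallel gripper is mounted at the origin on the work surface. World frame = base frame: x ahead of the robot, y to its left, z up, the work surface at z = 0. Lengths are in mm, angles in degrees, forces in N, time in s.
With the tool pointing down it reaches from about 350 to 850 mm from the base axis. Payload 8.1 kg.
Tool frame: the origin (TCP) lies at the very end of the fingers, on their centre line; the grasp point (between the pads) lies 19 mm behind it; x points along the fingers, y is the direction in which the jaws open and shut, and the axes are right-handed (so a half turn about x gives the same grasp; the last joint's range is limited). The gripper opens to 85 mm and grips with 20 to 120 N. Pads are 22 mm wide; open, the fingers measure 114 mm over their backs; the gripper's body (76 mm by 85 mm) begins 54 mm behind the grasp point. The pads swing forward as they close: fully open they stand 13 mm farther back than shut.
Start: joints at [70.279, 7.471, 85.268, -0, 87.261, -4.893], TCP at [153.53, 580.029, 231.292] pointing down, gripper open.
Joint ranges: [-169.43, 169.43], [-51.17, 129.36], [1.28, 143.12], [-76.62, 256.62], [0, 156.53], [-152.29, 152.29]. Speed limits (degrees/s): [136.94, 136.94, 159.86, 180, 180, 180].

## Interface

Orientations are given as a 3x3 rotation matrix whose columns are the frame's x, y, z axes.
In Python, from rig import bot gives the robot as it stands.
- The arm moves only by the tool jog_arm, never from a script. Its argument "deltas" is a list of rows, each an object with "linear": the shift along the world's x, y, z in units of 40 mm (1.0 is 40 mm), a list of three; "rot": the turn, a rotation vector about the world's x, y, z in units of 6 degrees (1.0 is 6 degrees), a list of three; "hand": the finger opening in mm, from 0 to 85.4. A call has 1 to 8 rows; each row is the pose to reach, as a shift and turn from the pose commanded when the call began; what a row does not reach only later rows make up. A row lasts 1/12 s, in which the tool goes at most 41.7 mm and 7.16 degrees, less where a joint would pass 70% of its speed; a pose out of reach is approached as far as the arm can. A call with a gripper value outside its range is refused whole. The fingers move at their own pace and stop on an object; "squeeze" is the grip in N (left out, the last holds). Time passes only in rows, so rows that repeat a pose let the fingers close. It gives the time, the measured TCP pose, the force and the opening at its end, in the units of the state.
- bot.observe(): the state, without advancing time (a new reading comes with each control period).
- bot.camera(name): name is "scene" or "side" or "wrist"; returns the picture (420x560x3 uint8, blue, green, red); there is no depth.
- bot.get_calibration(name): a dict with "fx", "fy", "cx", "cy" (pixels), "position" and "rotation" of the camera in the world; the wrist camera has in their place "hand_eye" (4x4, takes a point from camera to tool coordinates, whose origin is the TCP and whose axes are the tool frame's). Camera axes: x right, y up, looking along -z (the intrinsics and any distortion apply to the point x, -y, -z); pixel columns grow to the right and rows downward; lengths in mm; the calibration is good to about 2 mm. A picture is of the moment at which its call begins: read the wrist's pose just before it. get_calibration takes no time and is no camera call.
- bot.hand_in(): hands the job in, once; it reports no verdict.
Trained networks look in the newest picture that a camera, given by its name, has taken for a name from the list of things; names that differ only in an ending like _2 or _b are one class to them, and where a whole thing is asked for, a point or a joint stands for the part that bears it (a point fixed in the world has none). Each returns a list of dicts, best first, with "p" (0 to 1); they miss things now and then, are a little off and sometimes report something else, mostly with a low value. They report only what shows in the picture. A call takes as long as a camera call. They do not tell look-alikes from the thing itself.
- bot.cut_out(camera, query): "region" (420x560 bool, what is visible of it) and "box" ([left, top, right, bottom] in pixels, round what is visible of it).
The state is a dict: "clock": time; "q": joint angles; "dq": joint speeds; "tau": joint torques, N m; "position": TCP position; "tool_rot": TCP orientation; "contact_force": force on the tool from outside, world axes, zero at the start; "ft_torque": the same for the moment, N m; "opening": finger opening in mm.
Only numpy, scipy, OpenCV 4.12 (cv2) and the standard library are available. Lean on these libraries where they do the work, as an engineer would, in place of code of your own. Each camera call takes 0.05 s, during which the arm holds its last target.

## Working session

There is one attempt and no reset: what is moved stays moved. The work goes in short steps, Python scripts to look and compute and a tool call to move; the robot and the scene stay as the last step left them, time stands still between calls to the robot, and variables do not carry over. Pictures are saved under pics/ and viewed, and the job is handed in when it is done.

Besides the shell and the picture viewer there is one more tool, called by a JSON object that holds its "fn" and its "kwargs". jog_arm: Moves the arm, as the interface text tells. Its arguments: {"type":"object","properties":{"deltas":{"type":"array"},"squeeze":{"type":"number"}},"required":["deltas"]}

```bash
ls; mkdir -p pics; python3 - <<'E'
from rig import bot
import cv2
s=bot.observe();print(s['clock'],s['position'],s['tool_rot'],s['opening'],s['contact_force'])
for c in ['scene','side','wrist']:
    im=bot.camera(c);cv2.imwrite(f'pics/{c}0.png',im);print(bot.get_calibration(c))
E
```

```text
pics
0.0 [153.3394191  579.49643702 230.22753695] [[-6.24866559e-04  2.55895471e-01  9.66704255e-01]
 [-1.77606603e-03  9.66702635e-01 -2.55896190e-01]
 [-9.99998228e-01 -1.87683156e-03 -1.49572896e-04]] 85.70825127532102 [-0.43739798 -0.18094156 -0.92396097]
{'fx': 535.1040446996204, 'fy': 535.1040446996204, 'cx': 275.75864980571566, 'cy': 209.03316108531806, 'position': array([1326.77095037,  685.04892017,  971.48083045]), 'rotation': array([[-0.67111055, -0.51196558,  0.53619201],
       [ 0.74116976, -0.44707091,  0.50079435],
       [-0.01667362,  0.73349768,  0.67948742]])}
{'fx': 546.8206671369177, 'fy': 546.8206671369177, 'cx': 286.3633756502277, 'cy': 203.5285596476524, 'position': array([ 366.29258245, -989.05278277,  754.75317776]), 'rotation': array([[ 0.96970562,  0.12200881, -0.21162432],
       [-0.2440474 ,  0.5213953 , -0.81767219],
       [ 0.01057671,  0.84454768,  0.53537589]])}
{'fx': 363.4244171627529, 'fy': 363.4244171627529, 'cx': 278.2355374236943, 'cy': 209.4373929472765, 'hand_eye': array([[-3.55690850e-04,  2.63768023e-01, -9.64586079e-01,
        -1.42323500e+02],
       [ 9.99999207e-01, -1.07125586e-03, -6.61686523e-04,
         2.99061887e-01],
       [-1.20785023e-03, -9.64585550e-01, -2.63767433e-01,
        -6.61498335e+01],
       [ 0.00000000e+00,  0.00000000e+00,  0.00000000e+00,
         1.00000000e+00]])}
```

View pics/scene0.png

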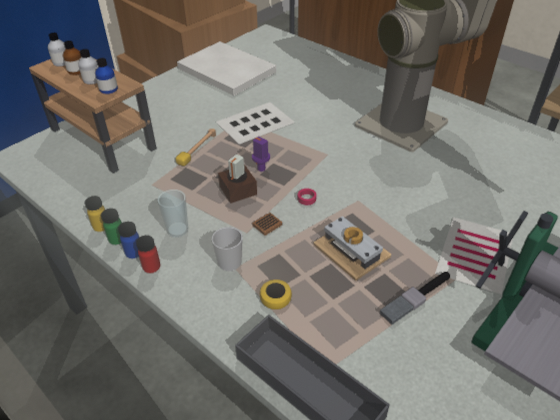

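View pics/side0.png

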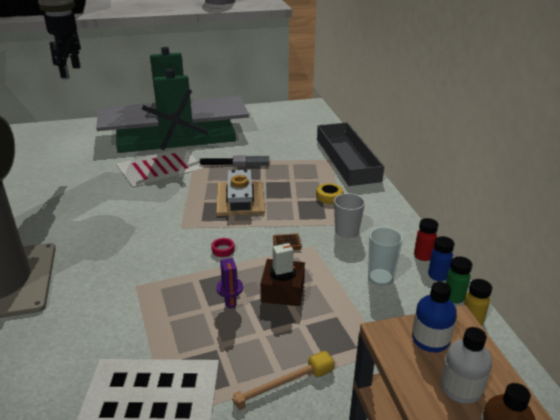

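View pics/wrist0.png

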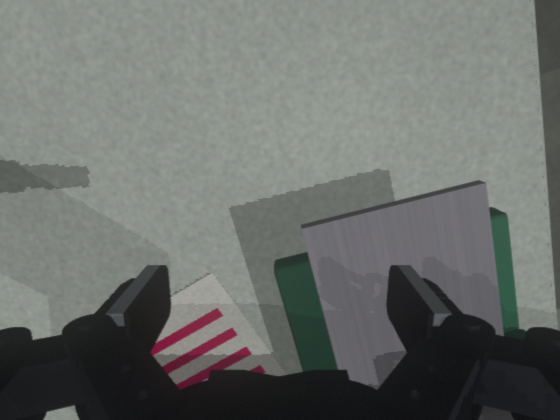

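The scene view shows the stand with the white-handled stamp near (238,172), the purple look-alike at (262,152) and the jig with its brass bush at (353,236). In the side view, the stamp is at (283,262) and the bush at (239,180).

```bash
cat > h.py <<'E'
from rig import bot
import numpy as np, cv2
C={c:bot.get_calibration(c) for c in ['scene','side','wrist']}
def campose(c,s=None):
    k=C[c]
    if c!='wrist': return np.array(k['rotation']),np.array(k['position'])
    s=s or bot.observe()
    R=np.array(s['tool_rot']);p=np.array(s['position']);H=k['hand_eye']
    return R@H[:3,:3],p+R@H[:3,3]
def ray(c,uv,s=None):
    k=C[c];R,p=campose(c,s)
    d=np.array([(uv[0]-k['cx'])/k['fx'],-(uv[1]-k['cy'])/k['fy'],-1.]);d=R@d
    return p,d/np.linalg.norm(d)
def onz(c,uv,z,s=None):
    p,d=ray(c,uv,s);return p+d*(z-p[2])/d[2]
def proj(c,X,s=None):
    k=C[c];R,p=campose(c,s);q=(np.asarray(X)-p)@R
    return np.array([k['cx']+k['fx']*q[...,0]/-q[...,2],k['cy']-k['fy']*q[...,1]/-q[...,2]]).T
def tri(rs):
    A=0;b=0
    for p,d in rs:
        M=np.eye(3)-np.outer(d,d);A=A+M;b=b+M@p
    return np.linalg.solve(A,b)
E
python3 - <<'E'
from h import *
for q in ['stamp','handle','stand','jig','bush_mouth','tape','lino','cup','tumbler','sponge','brush','dabber']:
  for c in ['scene','side']:
    for r in bot.cut_out(c,q)[:3]:
        m=r['region'];ys,xs=np.nonzero(m);
        g=onz(c,(xs.mean(),ys.mean()),20)
        print(q,c,round(r['p'],2),r['box'],xs.mean().round(1),ys.mean().round(1),g[:2].round())
print(bot.observe()['clock'])
E
python3 - <<'E'
import cv2
a=cv2.imread('pics/scene0.png');b=cv2.imread('pics/side0.png')
cv2.imwrite('pics/z1.png',cv2.resize(a[130:290,200:440],None,fx=3.3,fy=3.3,interpolation=cv2.INTER_CUBIC))
cv2.imwrite('pics/z2.png',cv2.resize(b[150:320,190:420],None,fx=3.4,fy=3.4,interpolation=cv2.INTER_CUBIC))
E
```

```text
stamp scene 0.94 [251.6, 139.5, 270.1, 171.5] 260.5 153.1 [ 426. -213.]
stamp scene 0.69 [226.2, 152.2, 247.3, 183.2] 236.3 169.8 [ 528. -211.]
stamp side 0.78 [269.1, 242.3, 295.4, 280.0] 282.6 263.0 [591. -96.]
stamp side 0.73 [219.0, 256.7, 246.5, 310.6] 229.0 282.3 [ 469. -132.]
stamp side 0.32 [226.2, 189.4, 254.0, 201.9] 241.5 195.2 [554. 198.]
handle scene 0.92 [251.8, 137.6, 270.7, 172.0] 260.1 153.1 [ 426. -214.]
handle scene 0.8 [225.0, 155.2, 244.0, 183.4] 236.1 169.8 [ 528. -212.]
handle side 0.93 [217.9, 260.1, 243.9, 309.6] 229.1 282.9 [ 469. -134.]
handle side 0.72 [271.1, 244.4, 297.2, 277.6] 282.8 262.5 [592. -94.]
stand scene 0.95 [218.7, 164.6, 259.2, 205.2] 237.8 186.8 [ 578. -155.]
stand scene 0.53 [226.9, 156.7, 246.1, 181.2] 236.0 169.3 [ 527. -213.]
stand side 0.72 [262.3, 261.6, 304.7, 306.4] 282.3 286.4 [ 572. -169.]
stand side 0.67 [215.2, 238.6, 233.9, 258.8] 223.1 247.2 [475. -11.]
jig scene 0.81 [314.7, 215.4, 392.1, 279.2] 349.9 250.1 [566. 216.]
jig scene 0.23 [298.5, 191.2, 318.0, 206.1] 306.4 196.8 [486.  13.]
jig side 0.58 [218.8, 166.4, 264.0, 213.
[... 741 characters left out ...]
[163.2, 191.0, 185.1, 235.3] 173.8 212.4 [ 761. -208.]
tumbler side 0.68 [366.6, 224.8, 401.9, 285.1] 383.1 254.8 [ 812. -119.]
sponge scene 0.8 [258.0, 277.1, 296.0, 308.7] 275.2 294.7 [785. 172.]
sponge side 0.59 [319.8, 183.4, 343.8, 201.5] 328.0 192.3 [775. 161.]
brush scene 0.71 [379.6, 271.4, 449.4, 324.1] 410.4 299.7 [599. 404.]
brush side 0.72 [336.0, 192.1, 367.8, 238.5] 347.9 214.3 [791.  51.]
dabber scene 0.69 [170.2, 128.2, 215.0, 167.1] 192.4 149.8 [ 547. -378.]
dabber scene 0.62 [225.3, 154.1, 247.0, 181.5] 236.1 169.5 [ 527. -213.]
dabber scene 0.27 [300.0, 190.3, 314.0, 205.5] 306.7 196.8 [486.  14.]
dabber side 0.62 [232.1, 350.5, 336.6, 412.1] 289.3 377.4 [ 529. -394.]
1.35
```

View pics/z1.png

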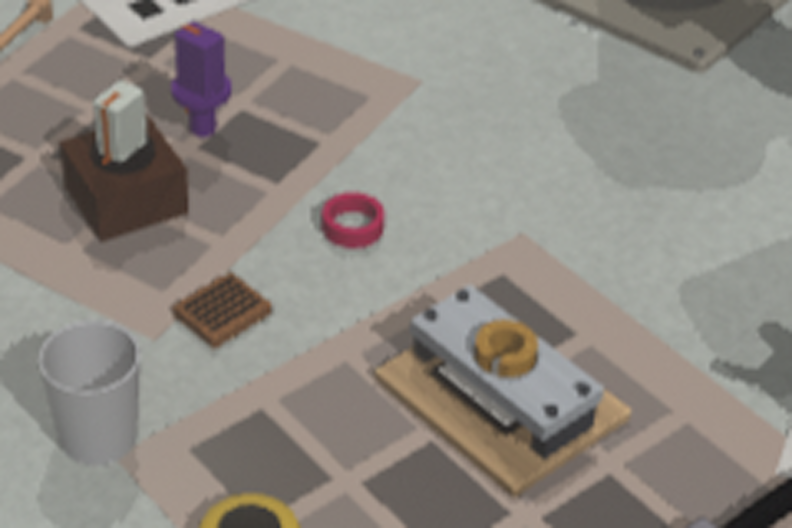

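View pics/z2.png

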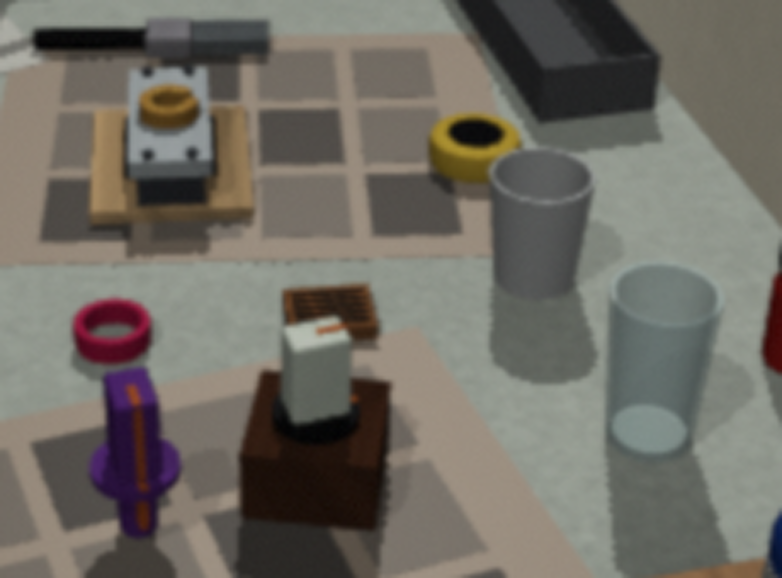

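```bash
python3 - <<'E'
from h import *
print(tri([ray('scene',(353.6,232.6)),ray('side',(239.7,180.2))]), onz('scene',(353.6,232.6),62),onz('side',(239.7,180.2),62))
print(tri([ray('scene',(237,159)),ray('side',(283.2,246.5))]),onz('scene',(237,159),112),onz('side',(283.2,246.5),112))
def z1(u,v):return (u/3.3+200,v/3.3+130)
def z2(u,v):return (u/3.4+190,v/3.4+150)
print('top line', [onz('side',z2(*a),112)[:2].round(1) for a in [(316,332),(346,326)]],[onz('scene',z1(*a),112)[:2].round(1) for a in [(106,101),(118,93)]])
print('slot', onz('scene',z1(497,362),62)[:2], onz('side',z2(197,101),62)[:2])
print('bridge corners', [onz('side',z2(*a),50)[:2].round(1) for a in [(130,68),(207,68),(211,163),(127,163)]])
print('purple',tri([ray('scene',(260.5,139)),ray('side',(228,260))]))
E
```

```text
[550.50149194 208.58013218  60.63771992] [548.38225514 209.70710988  62.        ] [551.96754288 202.91901427  62.        ]
[ 574.41045407 -155.95623934  111.90706415] [ 571.95171683 -155.51991377  112.        ] [ 576.08441923 -157.99797288  112.        ]
top line [array([ 574.7, -161.5]), array([ 592.9, -159.9])] [array([ 585.2, -160.3]), array([ 571.6, -160.5])]
slot [571.99230937 218.2738439 ] [572.73939216 200.67209542]
bridge corners [array([535., 284.]), array([593.6, 270.4]), array([569.5, 131.1]), array([510.8, 144.8])]
purple [ 464.61577959 -172.38977612  110.24947456]
```

{"fn": "jog_arm", "kwargs": {"deltas": [{"linear":[0.7,-0.66,0],"rot":[0,0,0],"hand":85},{"linear":[1.4,-1.32,0],"rot":[0,0,0],"hand":85},{"linear":[2.1,-1.98,0],"rot":[0,0,0],"hand":85},{"linear":[2.8,-2.64,0],"rot":[0,0,0],"hand":85},{"linear":[3.5,-3.3,0],"rot":[0,0,0],"hand":85},{"linear":[4.2,-3.96,0],"rot":[0,0,0],"hand":85},{"linear":[4.9,-4.62,0],"rot":[0,0,0],"hand":85},{"linear":[5.6,-5.28,0],"rot":[0,0,0],"hand":85}]}}

```text
clock: 2.02
position: [378.6, 367.4, 231.6]
tool_rot: [[0.0, 0.256, 0.967], [0.0, 0.967, -0.256], [-1.0, 0.001, 0.0]]
contact_force: [0.9, -0.7, 0.1]
opening: 85.1
```

{"fn": "jog_arm", "kwargs": {"deltas": [{"linear":[0.7,-0.66,-0.2],"rot":[0,0,0],"hand":85},{"linear":[1.4,-1.32,-0.4],"rot":[0,0,0],"hand":85},{"linear":[2.1,-1.98,-0.7],"rot":[0,0,0],"hand":85},{"linear":[2.8,-2.64,-1.0],"rot":[0,0,0],"hand":85},{"linear":[3.5,-3.3,-1.3],"rot":[0,0,0],"hand":85},{"linear":[4.0,-3.8,-1.6],"rot":[0,0,0],"hand":85},{"linear":[4.25,-4.0,-1.75],"rot":[0,0,0],"hand":85},{"linear":[4.25,-4.0,-1.75],"rot":[0,0,0],"hand":85}]}}

```text
clock: 2.68
position: [548.2, 206.3, 159.2]
tool_rot: [[-0.003, 0.259, 0.966], [-0.001, 0.966, -0.259], [-1.0, -0.002, -0.002]]
contact_force: [0.3, -0.7, -0.8]
opening: 84.8
```

```bash
python3 - <<'E'
from h import *
s=bot.observe();print(s['clock'],s['position'],s['dq'])
im=bot.camera('wrist');cv2.imwrite('pics/w1.png',im)
import pickle;pickle.dump(s,open('s1.pkl','wb'))
E
```

```text
2.6833 [548.20677769 206.32999073 159.20663664] [ 3.19628343 -2.37890562  0.41763235  1.17599699  1.90684262  2.28191527]
```

View pics/w1.png

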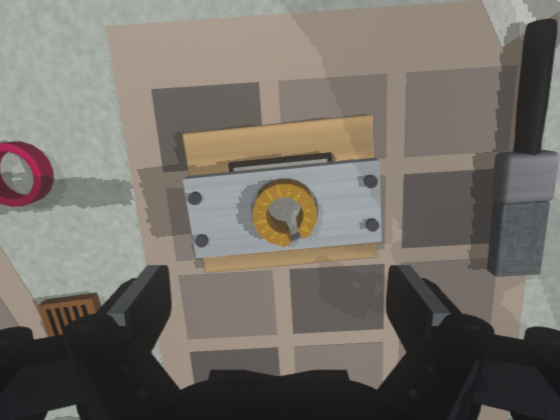

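```bash
python3 - <<'E'
import cv2
a=cv2.imread('pics/w1.png')
cv2.imwrite('pics/w1z.png',cv2.resize(a[170:256,230:340],None,fx=7,fy=7,interpolation=cv2.INTER_CUBIC))
E
```

```text
(no output)
```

View pics/w1z.png

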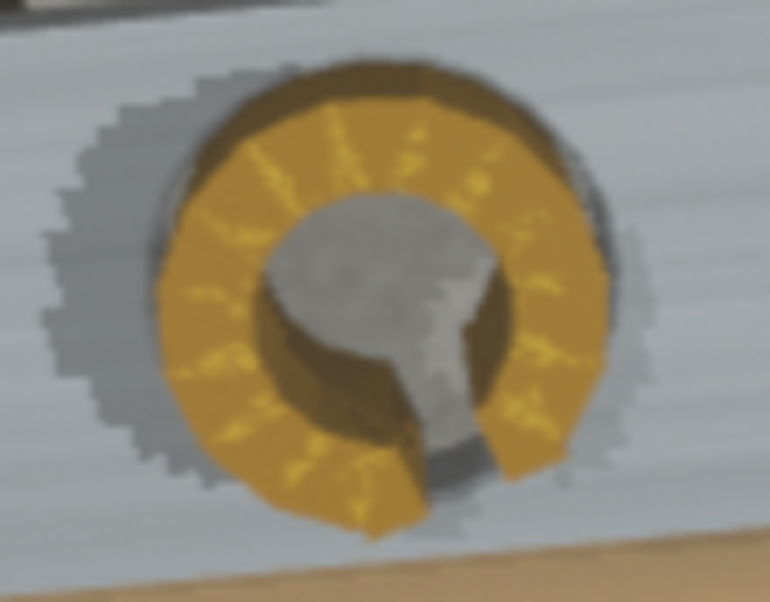

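```bash
python3 - <<'E'
from h import *
import pickle;s=pickle.load(open('s1.pkl','rb'))
z=lambda u,v:((u-3)/7+230,(v-3)/7+170)
f=lambda p,h=62:onz('wrist',p,h,s)[:2]
c=f(z(384,320));print(c)
# circle fit outer
P=np.array([f(z(*p)) for p in [(160,290),(610,290),(430,97),(335,100),(250,145),(182,210),(520,135),(580,205),(165,370),(205,440),(280,505),(370,540),(565,458),(603,370)]])
from scipy.optimize import least_squares
r=least_squares(lambda x:np.hypot(*(P-x[:2]).T)-x[2],[*c,22]);print(r.x,np.abs(r.fun).max());c=r.x[:2]
for p in [(466,497),(436,430)]:
    d=f(z(*p))-c;print(np.degrees(np.arctan2(d[1],d[0])),np.hypot(*d))
a,b,cc=f(z(425,515)),f(z(507,480)),0
a2,b2=f(z(403,447)),f(z(472,412))
for A,B in[(a,a2),(b,b2)]:
    d=A-B;print('edge',np.degrees(np.arctan2(d[1],d[0])),np.linalg.norm(a-b),np.linalg.norm(a2-b2))
# bridge corners px
for p in [(184,177),(380,160),(382,243),(195,258)]: print(f(p,50))
E
```

```text
[552.56657968 209.85726317]
[552.6464269  210.07047765  22.33778063] 0.6786735339870873
8.69585425758909 20.06577058836139
8.780912525680701 12.378734850706639
edge 2.432118967825578 8.953120148510202 7.729093023322219
edge 11.76314004305566 8.953120148510202 7.729093023322219
[510.82094248 148.23086161]
[534.49835484 283.12170486]
[594.97301204 273.11768817]
[570.82627597 136.39843353]
```

{"fn": "jog_arm", "kwargs": {"deltas": [{"linear":[0.1,-1.0,0.2],"rot":[0,0,0.4],"hand":85},{"linear":[0.2,-2.0,0.4],"rot":[0,0,0.8],"hand":85},{"linear":[0.3,-3.0,0.6],"rot":[0,0,1.2],"hand":85},{"linear":[0.4,-4.0,0.8],"rot":[0,0,1.6],"hand":85},{"linear":[0.5,-5.0,0.8],"rot":[0,0,2.0],"hand":85},{"linear":[0.6,-6.0,0.8],"rot":[0,0,2.4],"hand":85},{"linear":[0.65,-7.0,0.8],"rot":[0,0,2.8],"hand":85},{"linear":[0.65,-8.0,0.8],"rot":[0,0,3.0],"hand":85}]}}

```text
clock: 3.4
position: [573.9, -111.0, 194.8]
tool_rot: [[0.002, -0.06, 0.998], [0.0, 0.998, 0.06], [-1.0, -0.0, 0.002]]
contact_force: [1.1, 0.8, 1.2]
opening: 84.9
```

{"fn": "jog_arm", "kwargs": {"deltas": [{"linear":[0,-0.8,0],"rot":[0,0,0],"hand":85},{"linear":[0,-1.15,0],"rot":[0,0,0],"hand":85},{"linear":[0,-1.15,0],"rot":[0,0,0],"hand":85},{"linear":[0,-1.15,0],"rot":[0,0,0],"hand":85}]}}

```text
clock: 3.73
position: [573.8, -156.0, 193.9]
tool_rot: [[0.001, -0.055, 0.998], [0.001, 0.998, 0.055], [-1.0, 0.001, 0.001]]
contact_force: [0.3, 0.9, 0.9]
opening: 84.9
```

```bash
python3 - <<'E'
from h import *
s=bot.observe();print(s['clock'],s['position'],s['tool_rot'],abs(s['dq']).max())
im=bot.camera('wrist');cv2.imwrite('pics/w2.png',im)
import pickle;pickle.dump(s,open('s2.pkl','wb'))
for q in ['handle','stand']:
  for r in bot.cut_out('wrist',q)[:3]: print(q,r['p'],r['box'])
E
```

```text
3.7333 [ 573.77833906 -156.03974867  193.93515523] [[ 7.59691687e-04 -5.50800306e-02  9.98481654e-01]
 [ 6.78731190e-04  9.98481740e-01  5.50795190e-02]
 [-9.99999481e-01  6.35857188e-04  7.95922812e-04]] 1.6571211629641112
handle 0.84 [236.2, 166.3, 307.3, 240.4]
handle 0.6 [218.4, 4.0, 295.0, 84.7]
stand 0.82 [208.6, 129.2, 335.2, 256.0]
```

View pics/w2.png

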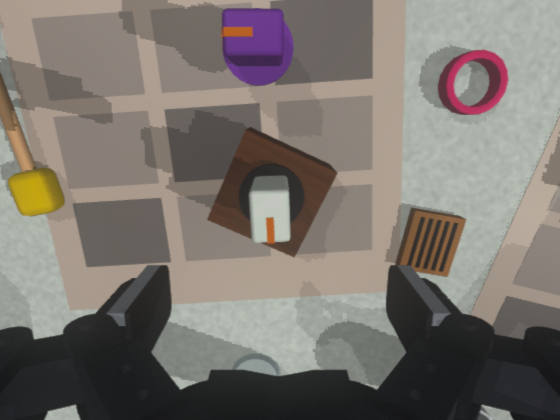

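```bash
python3 - <<'E'
import cv2
a=cv2.imread('pics/w2.png')
cv2.imwrite('pics/w2z.png',cv2.resize(a[165:255,225:325],None,fx=7,fy=7,interpolation=cv2.INTER_CUBIC))
E
```

```text
(no output)
```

View pics/w2z.png

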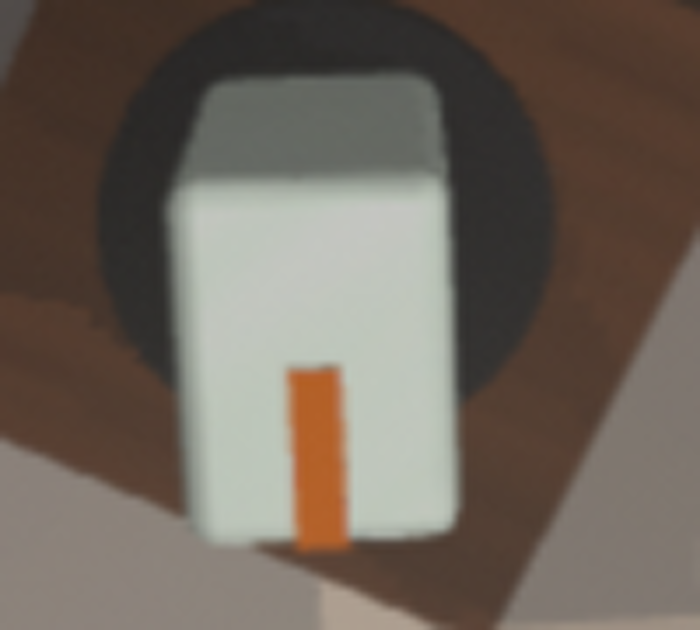

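```bash
python3 - <<'E'
from h import *
import pickle;s=pickle.load(open('s2.pkl','rb'))
z=lambda u,v:((u-3)/7+225,(v-3)/7+165)
f=lambda p,h=112:onz('wrist',p,h,s)[:2]
a,b,c,d=[f(z(*p)) for p in [(172,185),(445,178),(460,535),(203,545)]]
print('center',(a+b+c+d)/4, np.linalg.norm(b-a),np.linalg.norm(c-d),np.linalg.norm(a-d))
ang=lambda v:np.degrees(np.arctan2(v[1],v[0]))
print(ang(d-a),ang(c-b),ang(b-a)-90,ang(c-d)-90, 'line',ang(f(z(322,550))-f(z(314,370))),f(z(314,370)))
# flange centre at z=57 
P=np.array([f(z(*p),57) for p in [(98,215),(552,230),(112,290),(540,300),(140,100),(510,100),(220,20),(430,20)]])
from scipy.optimize import least_squares
r=least_squares(lambda x:np.hypot(*(P-x[:2]).T)-x[2],[570,-156,26]);print(r.x,r.fun.round(1))
t=s['tool_rot'];print('tool',ang(t[:2,2]))
E
```

```text
center [ 574.15635313 -160.80653828] 24.60929392817871 24.09804287637599 34.574729754731926
6.8317027511738475 5.993529132530934 4.714202072277459 5.571034072579735 line 5.299023874802094 [ 574.73990408 -161.34504318]
[ 574.04320505 -161.23963613   25.5481088 ] [ 0.2 -0.1 -0.   0.3 -0.5 -0.6  0.4  0.4]
tool 3.157422825468932
```

{"fn": "jog_arm", "kwargs": {"deltas": [{"linear":[0,-0.12,-0.5],"rot":[0,0,0.4],"hand":85},{"linear":[0,-0.12,-1.2],"rot":[0,0,0.4],"hand":85},{"linear":[0,-0.12,-2.0],"rot":[0,0,0.4],"hand":85},{"linear":[0,-0.12,-2.7],"rot":[0,0,0.4],"hand":85},{"linear":[0,-0.12,-3.1],"rot":[0,0,0.4],"hand":85},{"linear":[0,-0.12,-3.1],"rot":[0,0,0.4],"hand":85},{"linear":[0,-0.12,-3.1],"rot":[0,0,0.4],"hand":50}], "squeeze": 60}}

```text
clock: 4.47
position: [572.9, -160.3, 68.6]
tool_rot: [[-0.002, -0.099, 0.995], [0.001, 0.995, 0.099], [-1.0, 0.001, -0.002]]
contact_force: [-0.3, 0.2, 0.4]
opening: 74.9
```

```bash
python3 - <<'E'
from h import *
s=bot.observe();print(s['clock'],s['position'],s['tool_rot'],s['contact_force'],s['opening'])
im=bot.camera('wrist');cv2.imwrite('pics/w3.png',im)
E
```

```text
4.4667 [ 572.93070294 -160.27214901   68.61263552] [[-0.00215412 -0.09878936  0.99510604]
 [ 0.00101517  0.99510762  0.09879171]
 [-0.99999716  0.00122301 -0.00204329]] [-0.26401345  0.24261301  0.43877423] 74.939299171712
```

View pics/w3.png

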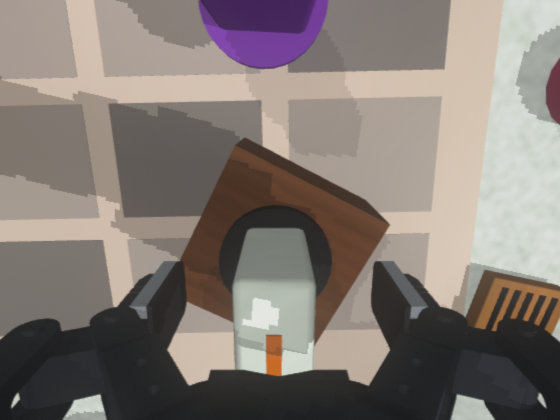

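The handle is centred between the fingers, with its orange line at (273,350). Closing.

{"fn": "jog_arm", "kwargs": {"deltas": [{"linear":[0.02,0,0],"rot":[0,0,0],"hand":20},{"linear":[0.02,0,0],"rot":[0,0,0],"hand":20},{"linear":[0.02,0,0],"rot":[0,0,0],"hand":20},{"linear":[0.02,0,0],"rot":[0,0,0],"hand":20},{"linear":[0.02,0,0],"rot":[0,0,0],"hand":20},{"linear":[0.02,0,0],"rot":[0,0,0],"hand":20},{"linear":[0.02,0,0],"rot":[0,0,0],"hand":20},{"linear":[0.02,0,0],"rot":[0,0,0],"hand":20}], "squeeze": 70}}

```text
clock: 5.18
position: [575.6, -162.3, 71.1]
tool_rot: [[0.003, -0.097, 0.995], [-0.001, 0.995, 0.097], [-1.0, -0.001, 0.003]]
contact_force: [0.4, 1.1, 5.7]
opening: 25.2
```

{"fn": "jog_arm", "kwargs": {"deltas": [{"linear":[0,0,0.3],"rot":[0,0,0],"hand":20},{"linear":[0,0,0.8],"rot":[0,0,0],"hand":20},{"linear":[0,0,1.4],"rot":[0,0,0],"hand":20},{"linear":[0,0,2.0],"rot":[0,0,0],"hand":20},{"linear":[0,0,2.5],"rot":[0,0,0],"hand":20},{"linear":[0,0,2.5],"rot":[0,0,0],"hand":20},{"linear":[0,0,2.5],"rot":[0,0,0],"hand":20}]}}

```text
clock: 5.77
position: [575.3, -162.4, 171.3]
tool_rot: [[0.003, -0.097, 0.995], [-0.001, 0.995, 0.097], [-1.0, -0.002, 0.003]]
contact_force: [0.1, -0.3, -2.3]
opening: 25.3
```

```bash
python3 - <<'E'
from h import *
s=bot.observe();print(s['clock'],s['position'],s['tool_rot'],s['contact_force'],s['ft_torque'],s['opening'])
im=bot.camera('wrist');cv2.imwrite('pics/w4.png',im)
im2=bot.camera('side');im3=bot.camera('scene')
import pickle;pickle.dump(s,open('s4.pkl','wb'))
a=cv2.resize(im2[160:330,190:360],None,fx=2.3,fy=2.3,interpolation=2)
b=cv2.resize(im3[80:250,160:330],None,fx=2.3,fy=2.3,interpolation=2)
cv2.imwrite('pics/lift.png',np.hstack([a,b]))
E
```

```text
5.7667 [ 575.26314069 -162.39959699  171.25805776] [[ 0.00316705 -0.09702453  0.99527695]
 [-0.00125528  0.99528077  0.0970289 ]
 [-0.9999942  -0.00155665  0.00303031]] [ 0.06186103 -0.26082632 -2.25496821] [-0.01026189  0.0115841  -0.02234557] 25.309256305722613
```

View pics/w4.png

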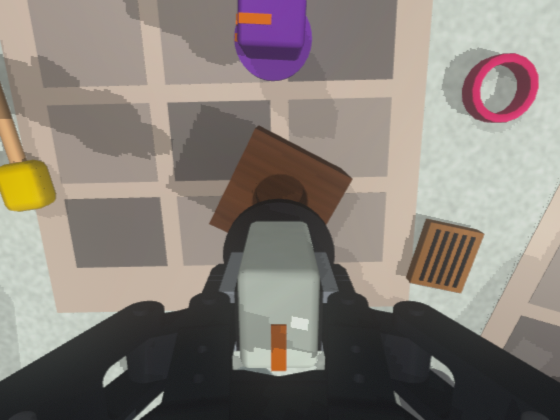

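View pics/lift.png

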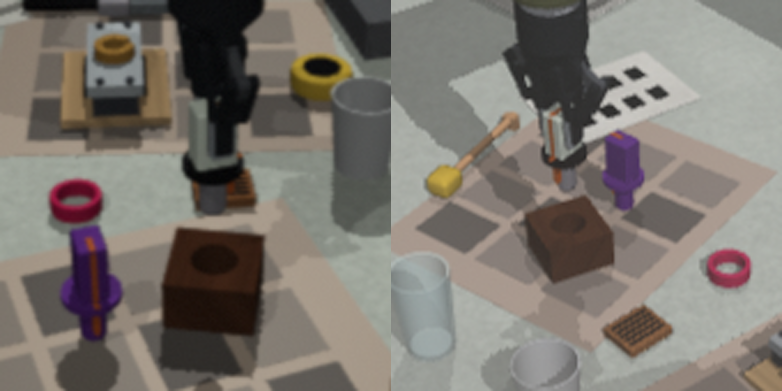

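```bash
python3 - <<'E'
import cv2
a=cv2.imread('pics/w4.png')
cv2.imwrite('pics/w4z.png',cv2.resize(a[190:390,205:355],None,fx=4,fy=3,interpolation=cv2.INTER_CUBIC))
E
```

```text
(no output)
```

View pics/w4z.png

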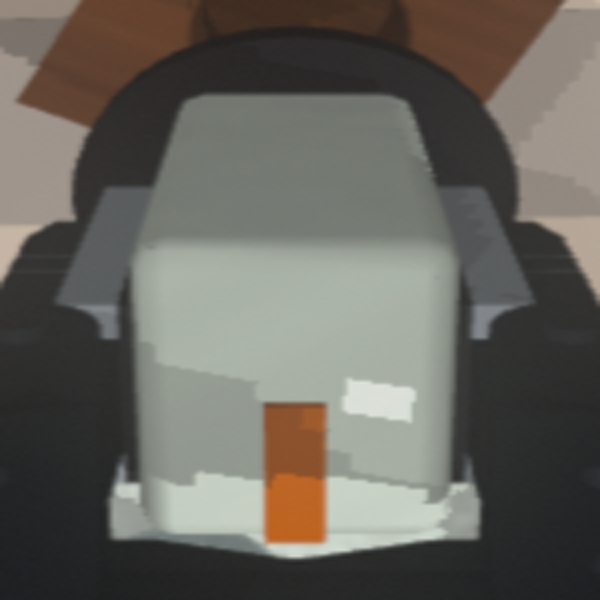

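```bash
python3 - <<'E'
from h import *
import pickle;s=pickle.load(open('s4.pkl','rb'))
R=s['tool_rot'];p0=np.array(s['position'])
z=lambda u,v:((u-1.5)/4+205,(v-1)/3+190)
def f(p,h):
    return ((onz('wrist',p,h,s)-p0)@R)[1:]   # tool y,z
from scipy.optimize import least_squares
for off in [98,100,102.5]:
  P=np.array([f(z(*p),57+off) for p in [(72,185),(516,185),(90,125),(500,125),(140,75),(455,80),(210,40),(300,28),(390,42)]])
  r=least_squares(lambda x:np.hypot(*(P-x[:2]).T)-x[2],[0,0,26]);print(off,'flange y,z',r.x,r.fun.round(1))
  Q=[f(z(*p),112+off) for p in [(135,245),(457,245),(160,530),(440,530)]]
  print(' top',np.mean(Q,0).round(2),np.round(Q,1).tolist(),'line',f(z(295,403),112+off),f(z(295,543),112+off))
E
```

```text
98 flange y,z [ 0.2128876  -1.59640262 25.86620749] [ 0.1  0.  -0.   0.1 -0.3 -0.3  0.1  0.1  0.3]
 top [ 0.47 -0.54] [[-12.2, -17.9], [12.7, -17.9], [-11.1, 16.8], [12.4, 16.8]] line [0.22714807 0.66597949] [ 0.2505701 18.5180176]
100 flange y,z [ 0.21086157 -2.4107575  25.53957636] [ 0.1  0.  -0.   0.1 -0.3 -0.3  0.1  0.1  0.3]
 top [ 0.46 -1.81] [[-12.0, -18.8], [12.5, -18.8], [-10.9, 15.2], [12.2, 15.2]] line [ 0.2237683  -0.62538677] [ 0.24673721 16.8812899 ]
102.5 flange y,z [ 0.20832903 -3.42870106 25.13128748] [ 0.1  0.  -0.   0.1 -0.3 -0.3  0.1  0.1  0.3]
 top [ 0.45 -3.39] [[-11.7, -20.0], [12.2, -20.0], [-10.6, 13.2], [11.9, 13.2]] line [ 0.21954358 -2.2395946 ] [ 0.2419461  14.83538027]
```

{"fn": "jog_arm", "kwargs": {"deltas": [{"linear":[0,0.6,0],"rot":[0,0,0.1],"hand":20},{"linear":[0,1.5,0],"rot":[0,0,0.2],"hand":20},{"linear":[-0.1,2.5,0],"rot":[0,0,0.3],"hand":20},{"linear":[-0.2,3.5,0],"rot":[0,0,0.4],"hand":20},{"linear":[-0.3,4.5,0],"rot":[0,0,0.5],"hand":20},{"linear":[-0.4,5.5,0],"rot":[0,0,0.5],"hand":20},{"linear":[-0.5,6.5,0],"rot":[0,0,0.5],"hand":20},{"linear":[-0.5,7.5,0],"rot":[0,0,0.5],"hand":20}]}}

```text
clock: 6.58
position: [552.3, 139.7, 167.3]
tool_rot: [[-0.003, -0.149, 0.989], [-0.001, 0.989, 0.149], [-1.0, -0.0, -0.003]]
contact_force: [-0.2, -0.5, -1.6]
opening: 25.4
```

{"fn": "jog_arm", "kwargs": {"deltas": [{"linear":[-0.04,0.8,0],"rot":[0,0,0],"hand":20},{"linear":[-0.04,1.4,0],"rot":[0,0,0],"hand":20},{"linear":[-0.04,1.81,0],"rot":[0,0,0],"hand":20},{"linear":[-0.04,1.81,0],"rot":[0,0,0],"hand":20},{"linear":[-0.04,1.81,0],"rot":[0,0,0],"hand":20},{"linear":[-0.04,1.81,0],"rot":[0,0,0],"hand":20}]}}

```text
clock: 7.08
position: [552.0, 209.6, 167.9]
tool_rot: [[-0.002, -0.149, 0.989], [-0.001, 0.989, 0.149], [-1.0, -0.001, -0.002]]
contact_force: [-0.3, -0.2, -2.0]
opening: 25.8
```

```bash
python3 - <<'E'
from h import *
s=bot.observe();print(s['clock'],s['position'],s['tool_rot'],s['contact_force'],s['ft_torque'],s['opening'])
im2=bot.camera('side');im3=bot.camera('scene');cv2.imwrite('pics/side5.png',im2);cv2.imwrite('pics/scene5.png',im3)
a=cv2.resize(im2[110:225,190:300],None,fx=3.6,fy=3.6,interpolation=2)
b=cv2.resize(im3[165:280,300:410],None,fx=3.6,fy=3.6,interpolation=2)
cv2.imwrite('pics/above.png',np.hstack([a,b]))
E
```

```text
7.0833 [552.01943412 209.64293274 167.8666935 ] [[-2.25950947e-03 -1.49123512e-01  9.88815995e-01]
 [-1.15632829e-03  9.88818248e-01  1.49121209e-01]
 [-9.99996779e-01 -8.06455122e-04 -2.40667993e-03]] [-0.33085138 -0.17715903 -1.97632246] [-0.02606895 -0.01312652  0.02073074] 25.75468551680579
```

View pics/above.png

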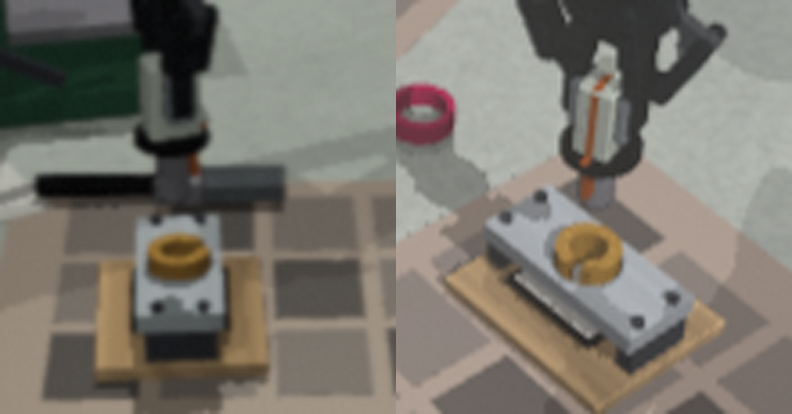

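```bash
python3 - <<'E'
from h import *
P=[]
for i in range(8):
    s=bot.observe();P.append(s['position']);im=bot.camera(['side','scene'][i%2]);cv2.imwrite(f'pics/{["side","scene"][i%2]}6.png',im)
P=np.array(P);print(P.round(1),P.mean(0),P.std(0),s['clock'])
a=cv2.imread('pics/side6.png')[130:220,200:290];b=cv2.imread('pics/scene6.png')[175:265,310:400]
cv2.imwrite('pics/a6.png',cv2.resize(a,None,fx=6.6,fy=6.6,interpolation=2));cv2.imwrite('pics/b6.png',cv2.resize(b,None,fx=6.6,fy=6.6,interpolation=2))
E
```

```text
[[552.5 209.2 168.6]
 [552.7 209.3 168.8]
 [552.8 209.3 169.1]
 [552.9 209.5 169.2]
 [552.9 209.6 169.3]
 [552.9 209.8 169.4]
 [552.9 210.  169.4]
 [552.9 210.1 169.4]] [552.80464881 209.59647448 169.14626401] [0.12722687 0.29840456 0.29131806] 7.5333
```

View pics/a6.png

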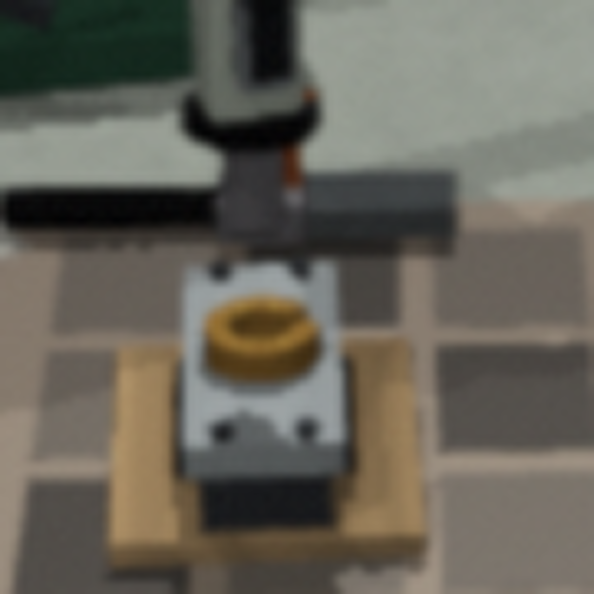

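View pics/b6.png

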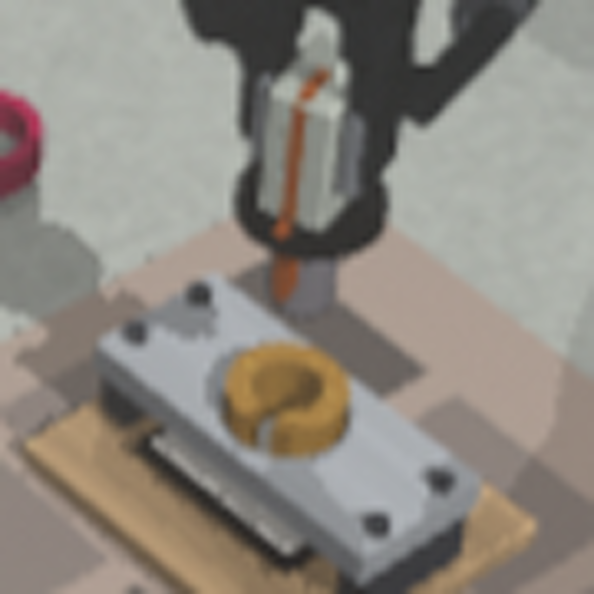

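```bash
python3 - <<'E'
from h import *
za=lambda u,v:np.array([(u-3)/6.6+200,(v-3)/6.6+130]); zb=lambda u,v:np.array([(u-3)/6.6+310,(v-3)/6.6+175])
# measured: bush rim centre, flange mid centre
bs,fs=za(262,327),za(251,118); bc,fc=zb(287,384),zb(311,212)
zt=169.4-66.3
B0=np.array([552.6,210.1,62]);F0=np.array([551.9,210.3,zt+46.5])
print('bush resid',bs-proj('side',B0),bc-proj('scene',B0));print('fl resid',fs-proj('side',F0),fc-proj('scene',F0))
from scipy.optimize import least_squares
F=tri([ray('side',fs),ray('scene',fc)]);B=tri([ray('side',bs),ray('scene',bc)]);print(F,B,F-B)
E
```

```text
bush resid [-0.21117402  0.29256985] [ 0.34889633 -0.90141447]
fl resid [-0.32232265 -0.40186165] [0.59607621 0.33003184]
[551.6506975  212.04538179 149.702121  ] [551.09187771 209.0478075   62.45888231] [ 0.55881978  2.99757429 87.24323869]
```

{"fn": "jog_arm", "kwargs": {"deltas": [{"linear":[0.02,0,-0.4],"rot":[0,0,0],"hand":20},{"linear":[0.02,0,-0.8],"rot":[0,0,0],"hand":20},{"linear":[0.02,0,-1.0],"rot":[0,0,0],"hand":20},{"linear":[0.02,0,-1.0],"rot":[0,0,0],"hand":20},{"linear":[0.02,0,-1.0],"rot":[0,0,0],"hand":20},{"linear":[0.02,0,-1.0],"rot":[0,0,0],"hand":20}]}}

```text
clock: 8.08
position: [554.0, 210.6, 130.3]
tool_rot: [[0.001, -0.149, 0.989], [0.0, 0.989, 0.149], [-1.0, 0.0, 0.001]]
contact_force: [0.7, -0.6, -1.9]
opening: 25.1
```

```bash
python3 - <<'E'
from h import *
P=[]
for i in range(4):
    s=bot.observe();P.append(s['position']);im=bot.camera(['side','scene'][i%2]);cv2.imwrite(f'pics/{["side","scene"][i%2]}7.png',im)
print(np.round(P,1),s['clock'],s['contact_force'])
a=cv2.imread('pics/side7.png')[130:220,200:290];b=cv2.imread('pics/scene7.png')[175:265,310:400]
cv2.imwrite('pics/ab7.png',np.hstack([cv2.resize(x,None,fx=4.4,fy=4.4,interpolation=2) for x in (a,b)]))
E
```

```text
[[554.  210.6 130.3]
 [554.3 210.6 130.6]
 [554.3 210.7 130.6]
 [554.2 210.6 130.5]] 8.2333 [-0.61368371  0.00895291 -1.84137404]
```

View pics/ab7.png

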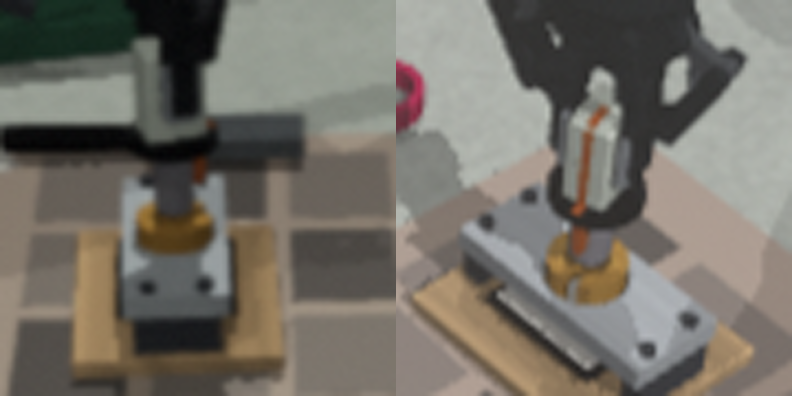

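{"fn": "jog_arm", "kwargs": {"deltas": [{"linear":[0,0,-0.1],"rot":[0,0,0],"hand":20},{"linear":[0,0,-0.2],"rot":[0,0,0],"hand":20},{"linear":[0,0,-0.25],"rot":[0,0,0],"hand":20},{"linear":[0,0,-0.25],"rot":[0,0,0],"hand":20},{"linear":[0,0,-0.25],"rot":[0,0,0],"hand":20}]}}

```text
clock: 8.7
position: [553.2, 210.3, 118.8]
tool_rot: [[-0.001, -0.149, 0.989], [-0.0, 0.989, 0.149], [-1.0, -0.0, -0.001]]
contact_force: [0.8, -0.6, -1.9]
opening: 25.2
```

{"fn": "jog_arm", "kwargs": {"deltas": [{"linear":[0,0,-0.08],"rot":[0,0,0],"hand":20},{"linear":[0,0,-0.16],"rot":[0,0,0],"hand":20},{"linear":[0,0,-0.2],"rot":[0,0,0],"hand":20},{"linear":[0,0,-0.2],"rot":[0,0,0],"hand":20},{"linear":[0,0,-0.2],"rot":[0,0,0],"hand":20}]}}

```text
clock: 9.12
position: [553.4, 210.4, 110.9]
tool_rot: [[-0.001, -0.149, 0.989], [-0.0, 0.989, 0.149], [-1.0, -0.0, -0.001]]
contact_force: [-0.7, -0.5, -3.1]
opening: 25.3
```

{"fn": "jog_arm", "kwargs": {"deltas": [{"linear":[0,0,-0.08],"rot":[0,0,0],"hand":20},{"linear":[0,0,-0.16],"rot":[0,0,0],"hand":20},{"linear":[0,0,-0.25],"rot":[0,0,0],"hand":20},{"linear":[0,0,-0.25],"rot":[0,0,0],"hand":20},{"linear":[0,0,-0.25],"rot":[0,0,0],"hand":20}]}}

```text
clock: 9.53
position: [553.3, 210.3, 100.6]
tool_rot: [[-0.001, -0.149, 0.989], [-0.0, 0.989, 0.149], [-1.0, -0.0, -0.001]]
contact_force: [1.1, -1.5, -3.4]
opening: 25.2
```

```bash
python3 - <<'E'
from h import *
P=[]
for i in range(2):
    s=bot.observe();P.append(s['position']);im=bot.camera(['side','scene'][i%2]);cv2.imwrite(f'pics/{["side","scene"][i%2]}8.png',im)
print(np.round(P,1),s['clock'],s['contact_force'],s['ft_torque'])
a=cv2.imread('pics/side8.png')[130:220,200:290];b=cv2.imread('pics/scene8.png')[175:265,310:400]
cv2.imwrite('pics/ab8.png',np.hstack([cv2.resize(x,None,fx=4.4,fy=4.4,interpolation=2) for x in (a,b)]))
E
```

```text
[[553.3 210.3 100.6]
 [553.4 210.3 100.9]] 9.5833 [ 0.05933247 -2.33396981 -3.26811286] [-0.37233813  0.01420018 -0.01295452]
```

View pics/ab8.png

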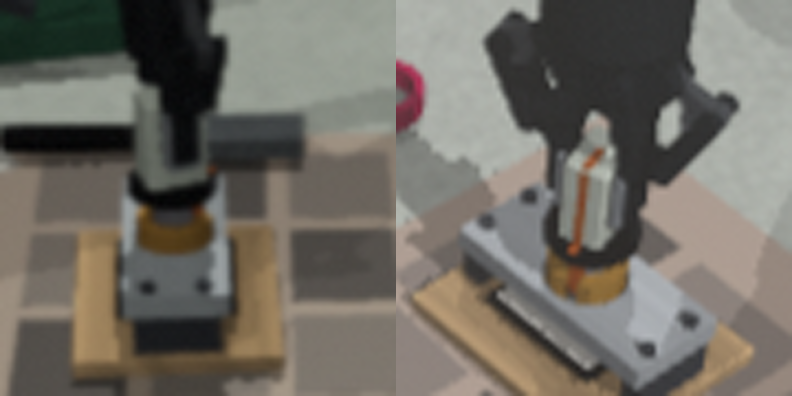

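{"fn": "jog_arm", "kwargs": {"deltas": [{"linear":[0,-0.01,-0.08],"rot":[0,0,0],"hand":20},{"linear":[0,-0.01,-0.16],"rot":[0,0,0],"hand":20},{"linear":[0,-0.01,-0.25],"rot":[0,0,0],"hand":20},{"linear":[0,-0.01,-0.3],"rot":[0,0,0],"hand":20},{"linear":[0,-0.01,-0.3],"rot":[0,0,0],"hand":20},{"linear":[0,-0.01,-0.3],"rot":[0,0,0],"hand":20}], "squeeze": 100}}

```text
clock: 10.13
position: [553.4, 210.2, 89.0]
tool_rot: [[-0.0, -0.149, 0.989], [0.0, 0.989, 0.149], [-1.0, 0.0, -0.0]]
contact_force: [-0.7, 0.9, -2.1]
opening: 24.9
```

{"fn": "jog_arm", "kwargs": {"deltas": [{"linear":[0,0,-0.05],"rot":[0,0,0],"hand":20},{"linear":[0,0,-0.08],"rot":[0,0,0],"hand":20},{"linear":[0,0,-0.08],"rot":[0,0,0],"hand":20},{"linear":[0,0,-0.08],"rot":[0,0,0],"hand":20}]}}

```text
clock: 10.47
position: [553.8, 210.1, 86.5]
tool_rot: [[0.001, -0.149, 0.989], [0.0, 0.989, 0.149], [-1.0, 0.0, 0.001]]
contact_force: [-1.1, -1.0, 2.4]
opening: 24.8
```

{"fn": "jog_arm", "kwargs": {"deltas": [{"linear":[0,0,-0.05],"rot":[0,0,0],"hand":20},{"linear":[0,0,-0.08],"rot":[0,0,0],"hand":20},{"linear":[0,0,-0.08],"rot":[0,0,0],"hand":20},{"linear":[0,0,-0.08],"rot":[0,0,0],"hand":20}]}}

```text
clock: 10.8
position: [553.8, 210.1, 83.4]
tool_rot: [[0.001, -0.149, 0.989], [0.0, 0.989, 0.149], [-1.0, 0.0, 0.001]]
contact_force: [-2.1, -0.5, 4.0]
opening: 24.7
```

{"fn": "jog_arm", "kwargs": {"deltas": [{"linear":[0,0,-0.04],"rot":[0,0,0],"hand":20},{"linear":[0,0,-0.06],"rot":[0,0,0],"hand":20},{"linear":[0,0,-0.06],"rot":[0,0,0],"hand":20},{"linear":[0,0,-0.06],"rot":[0,0,0],"hand":20}]}}

```text
clock: 11.13
position: [554.0, 210.2, 83.2]
tool_rot: [[0.001, -0.149, 0.989], [0.0, 0.989, 0.149], [-1.0, 0.0, 0.001]]
contact_force: [-11.2, -4.1, 22.1]
opening: 24.9
```

{"fn": "jog_arm", "kwargs": {"deltas": [{"linear":[-0.02,-0.01,0],"rot":[0,0,0],"hand":20},{"linear":[-0.02,-0.01,0],"rot":[0,0,0],"hand":20},{"linear":[-0.02,-0.01,0],"rot":[0,0,0],"hand":20},{"linear":[-0.02,-0.01,0],"rot":[0,0,0],"hand":20}]}}

```text
clock: 11.47
position: [553.9, 210.1, 83.2]
tool_rot: [[0.003, -0.149, 0.989], [0.001, 0.989, 0.149], [-1.0, 0.001, 0.003]]
contact_force: [-6.6, -1.9, 17.9]
opening: 25.2
```

```bash
python3 - <<'E'
from h import *
for i in range(4):
    s=bot.observe();im=bot.camera(['side','scene'][i%2]);cv2.imwrite(f'pics/{["side","scene"][i%2]}9.png',im)
    print(s['position'].round(2),s['clock'],s['contact_force'].round(1),s['ft_torque'].round(2),s['opening'])
a=cv2.imread('pics/side9.png')[130:220,200:290];b=cv2.imread('pics/scene9.png')[175:265,310:400]
cv2.imwrite('pics/ab9.png',np.hstack([cv2.resize(x,None,fx=4.4,fy=4.4,interpolation=2) for x in (a,b)]))
E
```

```text
[553.92 210.14  83.16] 11.4667 [-6.6 -1.9 17.9] [-0.34  1.29  0.02] 25.221759356552482
[553.92 210.14  83.16] 11.5167 [-6.8 -1.4 17.8] [-0.39  1.3   0.04] 25.17922383002543
[553.92 210.14  83.17] 11.5667 [-7.1 -1.  17.3] [-0.4   1.28 -0.05] 25.357391470260335
[553.93 210.13  83.18] 11.6167 [-7.2 -1.6 17.5] [-0.41  1.23  0.06] 24.796412793507695
```

View pics/ab9.png

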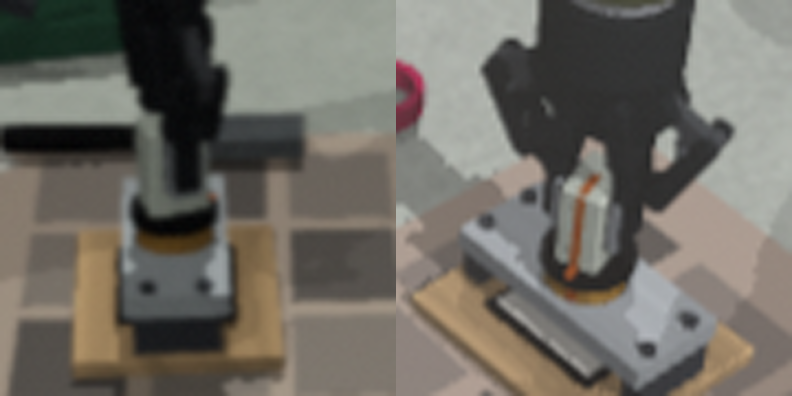

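{"fn": "jog_arm", "kwargs": {"deltas": [{"linear":[-0.02,0,-0.02],"rot":[0,0,0],"hand":20},{"linear":[-0.02,0,-0.02],"rot":[0,0,0],"hand":20},{"linear":[-0.02,0,-0.02],"rot":[0,0,0],"hand":20},{"linear":[-0.02,0,-0.02],"rot":[0,0,0],"hand":20}]}}

```text
clock: 12.0
position: [553.9, 210.2, 83.2]
tool_rot: [[0.005, -0.149, 0.989], [0.001, 0.989, 0.149], [-1.0, 0.0, 0.005]]
contact_force: [-4.9, -0.1, 19.9]
opening: 25.0
```

```bash
python3 - <<'E'
from h import *
s=bot.observe()
print(s['position'].round(2),s['clock'],s['contact_force'].round(1),s['ft_torque'].round(2),s['opening'],s['tool_rot'].round(4))
def z(k,u,v): return ((u-1.7)/4.4+k[0],(v-1.7)/4.4+k[1])
im=bot.camera('side');cv2.imwrite('pics/side10.png',im);im2=bot.camera('scene')
th=np.linspace(0,2*np.pi,60)
def draw(im,c,ox,oy):
    k=6; im=cv2.resize(im[oy:oy+90,ox:ox+60],None,fx=k,fy=k,interpolation=2)
    for h,r,col in[(62,26,(0,255,0)),(69,26,(0,0,255)),(50,22,(255,0,0))]:
        p=proj(c,np.c_[552.4+r*np.cos(th),210.1+r*np.sin(th),0*th+h]);p=((p-[ox,oy]+.5)*k).astype(int)
        cv2.polylines(im,[p],True,col,1)
    return im
cv2.imwrite('pics/chk.png',np.hstack([draw(im,'side',210,140),draw(im2,'scene',325,190)]))
E
```

```text
[553.92 210.15  83.18] 12.0 [-4.9 -0.1 19.9] [-0.5   1.19  0.02] 25.00047333592873 [[ 4.500e-03 -1.491e-01  9.888e-01]
 [ 1.100e-03  9.888e-01  1.491e-01]
 [-1.000e+00  4.000e-04  4.600e-03]]
```

View pics/chk.png

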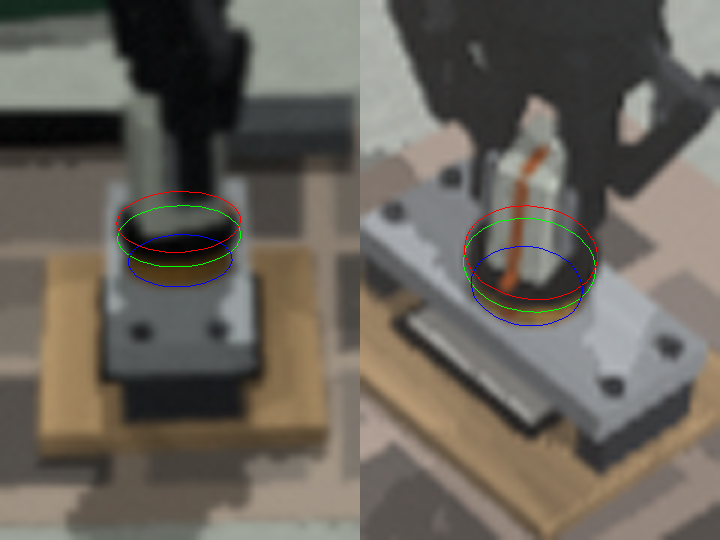

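The flange's lower edge lies on the projected z = 62 mm circle in both views. TCP z stays at 83.2 mm under more push, so this is a hard stop. Handing in.

```bash
python3 - <<'E'
from rig import bot
print(bot.hand_in()); s=bot.observe();print(s['clock'],s['position'],s['contact_force'],s['opening'])
E
```

```text
the job is handed in; nothing more can be done
None
the job is handed in; nothing more can be done
```

I lifted the stamp out of its stand by the handle and turned it to the slot direction read from the wrist camera, about 8.5° from world +x. I lowered it into the bush, the key went into the slot on the first try, and I pressed it down until the flange met the bush. I handed in at about 12 s, still gripping and pressing; hand-in gave no verdict.

- **Seating:** contact force rose to about +20 N, more than the pad spring's 8 N could give. The height stayed at 83.2 mm when I pushed further, so this is a hard stop. In both fixed cameras the flange's underside lies on the bush's top rim.
- **Grip and tilt:** finger opening was 25.0 mm with the grip set to 100 N, and the tool was tilted about 0.3°.
- **Disagreements:** triangulating from the two fixed cameras put the stamp about 3 mm off the bush in y before insertion. The wrist measurement said 0.2 mm, and I used that one. About 5 N of sideways force against the bush remained at the end.
- **Not checked:** pad depression was only inferred from the hard stop. I did not re-measure the bystanders' positions at the end; the planned path stayed clear of them and I felt no unexpected contact on the way.

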